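# Fill the filter-dish carrier to its mark

### The arm

A 6-joint arm with a two-finger parallel gripper is mounted at the origin on a cart in front of the work surface, level with it; the furniture and walls round the work are solid. World frame = base frame: x ahead of the robot, y to its left, z up, the work surface at z = 0. Lengths are in m, angles in rad, forces in N, time in s.
With the tool pointing down it reaches from about 0.25 to 0.775 m from the base axis. Payload 4 kg.
Tool frame: the origin (TCP) lies on the centre line of the jaws, within the pads' length; the fingertips stand 8 mm ahead of it and the grasp point (between the pads) lies 11 mm behind it; z points along the fingers, y is the direction in which the jaws open and shut (so a half turn about z gives the same grasp; the last joint's range is limited). The gripper opens to 94 mm and grips with 3 to 60 N. Pads are 16 mm wide; open, the fingers measure 119 mm over their backs; the gripper's body (75 mm by 177 mm) begins 78 mm behind the grasp point.
Start: joints at [0.998, 0.087, 1.371, -0, 1.684, -0.103], TCP at [0.249, 0.49, 0.214] pointing down, gripper open.
Joint ranges: [-3.1, 3.1], [-0.76, 2.03], [0.27, 2.55], [-1.08, 4.22], [0.17, 2.65], [-2.57, 2.57]. Speed limits (rad/s): [2.79, 2.79, 3.14, 3.14, 3.14, 3.14].

### API

Orientations are given as [roll, pitch, yaw] about the fixed x, y, z axes, in that order (R = Rz(yaw) Ry(pitch) Rx(roll)).
In Python, from bench import * gives the robot as it stands.
- The arm moves only by the tool step_arm, never from a script. Its argument "steps" is a list of rows, each an object of numbers: "jaw": the opening, from 0 (shut) to 1 (fully open); "tx", "ty", "tz": the shift along the tool's x, y, z in m; "ax", "ay", "az": the turn, a rotation vector about the tool's x, y, z in rad. In form: [{"jaw": .., "tx": .., "ty": .., "tz": .., "ax": .., "ay": .., "az": ..}, ...]. A call has 1 to 8 rows; each row is the pose to reach, as a shift and turn from the pose measured when the call began, along the tool's axes at that moment; what a row does not reach only later rows make up. A row lasts 1/10 s, in which the tool goes at most 50 mm and 8.59 degrees, less where a joint would pass 70% of its speed; a pose out of reach is approached as far as the arm can. A call with a gripper value outside its range is refused whole. The fingers move at their own pace and stop on an object; the grip force is fixed at half the most. Time passes only in rows, so rows that repeat a pose let the fingers close. It gives the time, the measured TCP pose, the force and the opening at its end, in the units of the state.
- get_obs(): the state, without advancing time (a new reading comes with each control period).
- snapshot(name): name is "scene" or "top" or "wrist"; returns (picture, depth): 400x640x3 uint8, red, green, blue; 400x640 float32, m along the optical axis (not along the pixel's ray), 0 where there is no reading.
- camera_model(name): a dict with "intrinsics" (3x3 intrinsics, pixels), "origin" and "orientation" of the camera in the world. Camera axes: x right, y down, z forward; pixel columns grow to the right and rows downward; lengths in m; the calibration is good to about 2 mm. A picture is of the moment at which its call begins: read the wrist's pose just before it. camera_model takes no time and is no camera call; for the wrist camera it gives the pose at the moment of the call.
- close_job(): hands the job in, once; it reports no verdict.
Trained networks look in the newest picture that a camera, given by its name, has taken for a name from the list of things; names that differ only in an ending like _2 or _b are one class to them, and where a whole thing is asked for, a point or a joint stands for the part that bears it (a point fixed in the world has none). Each returns a list of dicts, best first, with "confidence" (0 to 1); they miss things now and then, are a little off and sometimes report something else, mostly with a low value. They report only what shows in the picture. A call takes as long as a camera call. They do not tell look-alikes from the thing itself.
- silhouettes(camera, query): "pixels" (400x640 bool, what is visible of it) and "rect" ([left, top, right, bottom] in pixels, round what is visible of it).
The state is a dict: "time": time; "joint_positions": joint angles; "qvel": joint speeds; "joint_torque": joint torques, N m; "tool_pos": TCP position; "ee_rot": TCP orientation; "wrist_force": force on the tool from outside, world axes, zero at the start; "wrist_torque": the same for the moment, N m; "width": finger opening in m.
Only numpy, scipy, OpenCV 4.12 (cv2) and the standard library are available. Lean on these libraries where they do the work, as an engineer would, in place of code of your own. Each camera call takes 0.05 s, during which the arm holds its last target. There are 200 camera calls.

### The job

The filter dishes have been weighed and must go into the sprung carrier, which already holds one that stays in place. Add loose dishes from the bench one at a time: push the carrier's spring gate back with the edge of the dish you hold, keep it back while you lower the dish flat onto the stack between gate and posts, then let go so that the gate closes and retains it. Stop when the top of the stack is level with the black ring on the posts; leave any spare dish lying flat on the bench, away from the carrier, and do not disturb the dropper bottle and the two vials.

Things in the scene. Friction and masses are not known exactly. Their poses are not given: they have to be found in the camera images.
- stack_seat (a point): Carrier, fixed: on top of its base plate (10 mm above the bench; x -46 to +84, y +-46 mm), on the dish stack's axis. x points from posts to gate (the way it opens), z up. Two fixed 8 mm round posts at x -28, y +-19.5 mm, tops 49 mm above this point; a seated dish touches both. Sides +y and -y are open for fingers. Behind the gate a 26 mm high block, x 60 to 76 mm.
- fill_mark (a point): Level of the black rings (2 mm wide) round both posts, on the stack axis: 42 mm above the base plate, the height of three stacked dishes. Axes as stack_seat.
- gate (a joint): Sprung gate, an upright steel plate 40 mm wide with slippery white facing, flat up to 66 mm and with a turned-back lip to 73 mm above the base plate; slides along stack_seat's +x. m: 0 = touching a dish that rests against both posts, +0.018 fully open, -0.006 shut with no dish. Opening force 2.0 N at 0, rising 0.12 N per mm; springs back when let go.
- gate_face (a point): Middle of the gate's inner face, 60 mm above the base plate; moves with the gate, at gate = 0 it is 30 mm in x from the stack axis. Axes as stack_seat.
- dish_0_mid (a point): round lidded filter dish, 60 mm diameter, 14 mm high, about 30 g, white base, clear lid, grey-spotted filter disc inside; alike all four; this point is its centre, 7 mm above its underside, z up; this one is in the carrier at the start, held between the posts and the gate, and stays at the bottom.
- dish_1_mid (a point): round lidded filter dish, 60 mm diameter, 14 mm high, about 30 g, white base, clear lid, grey-spotted filter disc inside; alike all four; this point is its centre, 7 mm above its underside, z up; starts loose and flat on the bench.
- dish_2_mid (a point): round lidded filter dish, 60 mm diameter, 14 mm high, about 30 g, white base, clear lid, grey-spotted filter disc inside; alike all four; this point is its centre, 7 mm above its underside, z up; starts loose and flat on the bench.
- dish_3_mid (a point): round lidded filter dish, 60 mm diameter, 14 mm high, about 30 g, white base, clear lid, grey-spotted filter disc inside; alike all four; this point is its centre, 7 mm above its underside, z up; starts loose and flat on the bench.
- dropper_mid (a point): amber dropper bottle, 35 mm diameter, 103 mm high, standing on the bench (bystander); point on its axis 33 mm up, z up
- vial_a_mid (a point): capped glass sample vial, 25 mm diameter, 54 mm high, standing (bystander); centre, z up
- vial_b_mid (a point): another such vial, standing (bystander); centre, z up
Things that resemble listed ones, but are neither listed nor needed, are in the scene too. What is shaped like the part that bears dish_2_mid but orange or turquoise is not meant.

How it is judged:
By the outcome, as a careful person would: the job done as asked, in the order asked, and still so for the second after the job is handed in, with the robot touching nothing.
It also fails if it takes over 54 s, if anything falls off the work surface, if the arm or the gripper's body presses on something with over 40 N, if the wrist force passes 120 N, or if a joint passes its speed limit or range.

## Working session

There is one attempt and no reset: what is moved stays moved. The work goes in short steps, Python scripts to look and compute and a tool call to move; the robot and the scene stay as the last step left them, time stands still between calls to the robot, and variables do not carry over. Pictures are saved under pics/ and viewed, about 8 in all and at most 12, crops included, and the job is handed in when it is done.

Besides the shell and the picture viewer there is one more tool, called after "Emit:" as name([rows], argument=value, ...), one row to a line, values as JSON. step_arm: Moves the arm, as the interface text tells. Its arguments: {"type":"object","properties":{"steps":{"type":"array"}},"required":["steps"]}

```bash
ls; mkdir -p pics; cat > h.py <<'E'
from bench import *
import numpy as np, cv2
from scipy.spatial.transform import Rotation as R
def rot(o):
    o=np.array(o); return o if o.shape==(3,3) else (R.from_euler('xyz',o).as_matrix() if o.size==3 else R.from_quat(o).as_matrix())
def cloud(cam,d):
    m=camera_model(cam);K=np.array(m["intrinsics"]);v,u=np.mgrid[:400,:640]
    p=np.stack([(u-K[0,2])/K[0,0]*d,(v-K[1,2])/K[1,1]*d,d],-1)
    return p@rot(m["orientation"]).T+np.array(m["origin"])
def save(n,p,s=1): cv2.imwrite("pics/"+n,cv2.resize(p[...,::-1],None,fx=s,fy=s,interpolation=cv2.INTER_CUBIC))
E
python3 - <<'E'
from h import *
print(get_obs()); print(camera_model("top"));print(camera_model("scene")["origin"])
for c in("top","scene"):
    p,d=snapshot(c);save(c+"0.png",p,1.25);W=cloud(c,d)
    for q in("dish_1_mid","gate","dropper_mid","vial_a_mid"):
        for s in silhouettes(c,q):
            m=s["pixels"]&(d>0);P=W[m]
            if len(P)<5: continue
            print(c,q,round(s["confidence"],2),np.round(s["rect"]),np.round(np.median(P,0),3),np.round(np.percentile(P,2,axis=0),3),np.round(np.percentile(P,98,axis=0),3))
E
```

```text
pics
{'time': 0.0, 'joint_positions': array([ 9.97863808e-01,  8.79428243e-02,  1.37224488e+00, -2.96261135e-05,
        1.68360676e+00, -1.03106368e-01]), 'qvel': array([ 0.00108399, -0.00016879, -0.00115202, -0.00148992,  0.00063364,
        0.00124782]), 'joint_torque': array([ 4.70245013e-04, -3.40185320e+01, -3.02423716e+01,  7.16992049e-02,
        3.33896151e-02, -1.97139866e-04]), 'tool_pos': array([0.24872653, 0.48994502, 0.21231558]), 'ee_rot': array([-3.13939950e+00, -1.97330060e-04,  2.67176298e+00]), 'wrist_force': array([-0.13152111,  0.22247763, -0.2929383 ]), 'wrist_torque': array([-0.01977915,  0.03771564,  0.00572492]), 'width': 0.09403803513414388}
{'intrinsics': array([[503.86496551,   0.        , 321.84742681],
       [  0.        , 503.86496551, 198.61655023],
       [  0.        ,   0.        ,   1.        ]]), 'origin': array([0.24919443, 0.04017661, 1.64370368]), 'orientation': array([-2.94916917, -0.00981367, -1.55444476])}
[0.13377583 0.83801251 0.61553887]
top dish_1_mid 0.65 [396. 223. 415. 242.] [ 0.465 -0.24   0.011] [ 0.435 -0.269 -0.004] [ 0.495 -0.213  0.019]
top gate 0.44 [273. 209. 289. 219.] [0.504 0.16  0.05 ] [0.499 0.142 0.005] [0.528 0.18  0.084]
top dropper_mid 0.61 [215. 211. 232. 221.] [0.491 0.344 0.048] [ 0.479  0.331 -0.007] [0.522 0.378 0.103]
top vial_a_mid 0.65 [227. 193. 236. 204.] [0.553 0.321 0.039] [ 0.544  0.313 -0.004] [0.574 0.337 0.056]
scene gate 0.77 [299. 232. 311. 252.] [0.502 0.161 0.059] [ 0.5    0.055 -0.002] [0.551 0.181 0.081]
scene dropper_mid 0.64 [256. 272. 274. 314.] [0.49  0.359 0.046] [ 0.479  0.294 -0.001] [0.523 0.368 0.1  ]
scene vial_a_mid 0.62 [244. 273. 252. 298.] [0.551 0.333 0.033] [0.544 0.319 0.002] [0.565 0.338 0.053]
```

View pics/top0.png

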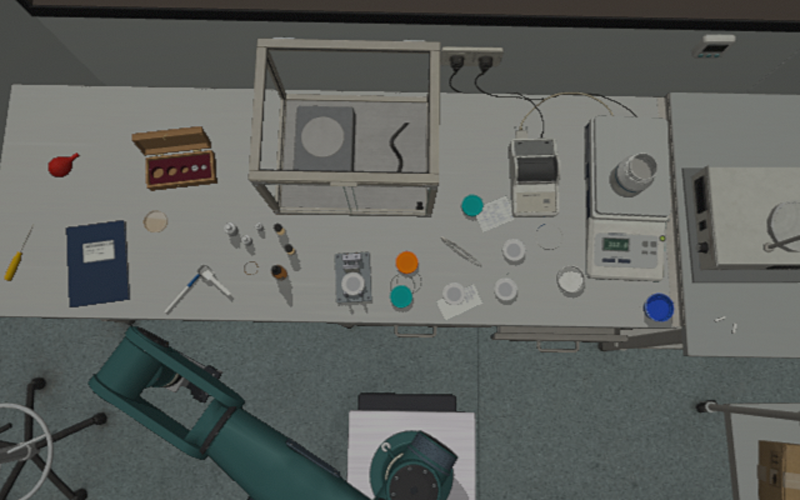

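View pics/scene0.png

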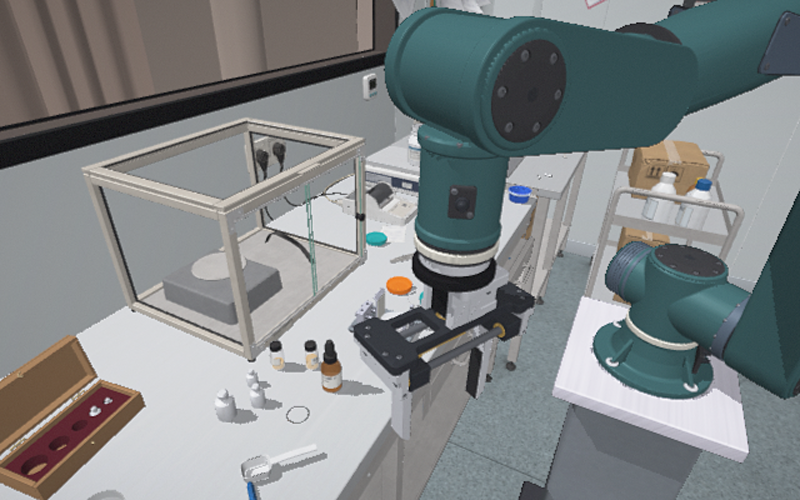

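The top view (800-px scale) shows the carrier at (353,280) with one dish in it, and the gate at (352,258), on the far side from the posts. There are four white, dish-like candidates: (514,250), (455,294), (506,290) and (570,280). The last one looks rimmed or different. The orange and turquoise ones are out. I'll confirm with the wrist camera.

```bash
cat >> h.py <<'E'
def delta(pos,yaw,o=None):
    o=o or get_obs(); M=rot(o["ee_rot"]); t=M.T@(np.array(pos)-o["tool_pos"])
    T=R.from_euler('xyz',[np.pi,0,yaw]).as_matrix(); a=R.from_matrix(M.T@T).as_rotvec()
    print("delta t",np.round(t,4),"a",np.round(a,3))
E
python3 - <<'E'
from h import *
o=get_obs();m=camera_model("wrist");M=rot(o["ee_rot"])
print(M.T@(np.array(m["origin"])-o["tool_pos"]));print(np.round(M.T@rot(m["orientation"]),2)); print(m["intrinsics"])
p,d=snapshot("top");W=cloud("top",d)
for n,u,v in(("A",514,250),("B",455,294),("C",506,290),("D",570,280),("car",353,284),("gate",352,258)):
    u=int(u*.8);v=int(v*.8);w=W[v-3:v+4,u-3:u+4].reshape(-1,3);print(n,np.round(np.median(w,0),3))
delta([0.38,0.02,0.30],np.pi)
delta([0.38,-0.13,0.33],np.pi)
E
```

```text
[ 0.0719537   0.00020867 -0.17173784]
[[ 0.   -0.97 -0.25]
 [ 1.    0.    0.  ]
 [-0.   -0.25  0.97]]
[[343.80583251   0.         322.55979774]
 [  0.         343.80583251 201.70490863]
 [  0.           0.           1.        ]]
A [ 0.568 -0.265  0.011]
B [ 0.449 -0.11   0.011]
C [ 0.461 -0.241  0.012]
D [ 0.493 -0.416 -0.   ]
car [0.469 0.157 0.022]
gate [0.537 0.162 0.031]
delta t [-0.3298 -0.3602 -0.0865] a [ 0.    0.   -0.47]
delta t [-0.3977 -0.4939 -0.1166] a [ 0.    0.   -0.47]
```

Emit:
step_arm([
  {"jaw": 1,"tx": -0.33,"ty": -0.36,"tz": -0.09,"az": -0.47},
  {"jaw": 1,"tx": -0.33,"ty": -0.36,"tz": -0.09,"az": -0.47},
  {"jaw": 1,"tx": -0.33,"ty": -0.36,"tz": -0.09,"az": -0.47},
  {"jaw": 1,"tx": -0.33,"ty": -0.36,"tz": -0.09,"az": -0.47},
  {"jaw": 1,"tx": -0.33,"ty": -0.36,"tz": -0.09,"az": -0.47},
  {"jaw": 1,"tx": -0.33,"ty": -0.36,"tz": -0.09,"az": -0.47},
  {"jaw": 1,"tx": -0.33,"ty": -0.36,"tz": -0.09,"az": -0.47},
  {"jaw": 1,"tx": -0.33,"ty": -0.36,"tz": -0.09,"az": -0.47},
])

```text
invalid input
```

Emit:
step_arm([
  {"jaw": 1,"tx": -0.07,"ty": -0.07},
  {"jaw": 1,"tx": -0.07,"ty": -0.07},
])

```text
invalid input
```

```bash
python3 - <<'E'
from h import *
o=get_obs();print(o["time"],o["tool_pos"],o["ee_rot"],o["joint_positions"])
p,d=snapshot("wrist");save("w1.png",p,1.25);W=cloud("wrist",d)
np.savez("w1.npz",p=p,d=d,W=W)
for q in("dish_1_mid","gate"):
  for s in silhouettes("wrist",q):
    m=s["pixels"]&(d>0);P=W[m]
    print(q,round(s["confidence"],2),np.round(s["rect"]),np.round(np.median(P,0),3),np.round(np.percentile(P,2,axis=0),3),np.round(np.percentile(P,98,axis=0),3))
E
```

```text
0.55 [0.24899223 0.49043553 0.21347593] [ 3.14153418e+00 -6.39071962e-06  2.67181097e+00] [ 9.97915550e-01  8.72409019e-02  1.37071489e+00  1.24542159e-05
  1.68357935e+00 -1.03097692e-01]
```

View pics/w1.png

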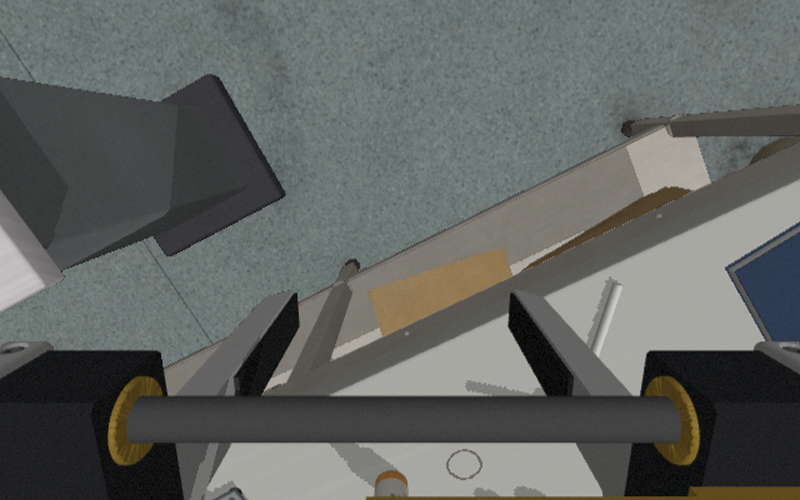

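```bash
python3 - <<'E'
from h import *
delta([0.50,-0.08,0.33],np.pi)
E
```

```text
delta t [-0.482  -0.395  -0.1165] a [ 0.    0.   -0.47]
```

Emit:
step_arm([
  {"jaw": 1,"tx": -0.22,"ty": -0.19,"tz": -0.08,"ax": 0,"ay": 0,"az": -0.2},
])

```text
time: 0.8
tool_pos: [0.265, 0.4486, 0.2234]
ee_rot: [-3.138, -0.003, 2.826]
wrist_force: [0.7, -0.7, -0.5]
width: 0.0941
```

Emit:
step_arm([
  {"jaw": 1,"tx": -0.388,"ty": -0.431,"tz": -0.107,"ax": 0,"ay": 0,"az": -0.315},
  {"jaw": 1,"tx": -0.388,"ty": -0.431,"tz": -0.107,"ax": 0,"ay": 0,"az": -0.315},
  {"jaw": 1,"tx": -0.388,"ty": -0.431,"tz": -0.107,"ax": 0,"ay": 0,"az": -0.315},
  {"jaw": 1,"tx": -0.388,"ty": -0.431,"tz": -0.107,"ax": 0,"ay": 0,"az": -0.315},
  {"jaw": 1,"tx": -0.388,"ty": -0.431,"tz": -0.107,"ax": 0,"ay": 0,"az": -0.315},
  {"jaw": 1,"tx": -0.388,"ty": -0.431,"tz": -0.107,"ax": 0,"ay": 0,"az": -0.315},
  {"jaw": 1,"tx": -0.388,"ty": -0.431,"tz": -0.107,"ax": 0,"ay": 0,"az": -0.315},
  {"jaw": 1,"tx": -0.388,"ty": -0.431,"tz": -0.107,"ax": 0,"ay": 0,"az": -0.315},
])

```text
time: 1.6
tool_pos: [0.4231, 0.0931, 0.2968]
ee_rot: [-3.139, -0.003, 3.141]
wrist_force: [1.4, -0.0, 0.7]
width: 0.094
```

Emit:
step_arm([
  {"jaw": 1,"tx": -0.077,"ty": -0.173,"tz": -0.033,"ax": 0,"ay": 0,"az": 0},
  {"jaw": 1,"tx": -0.077,"ty": -0.173,"tz": -0.033,"ax": 0,"ay": 0,"az": 0},
  {"jaw": 1,"tx": -0.077,"ty": -0.173,"tz": -0.033,"ax": 0,"ay": 0,"az": 0},
  {"jaw": 1,"tx": -0.077,"ty": -0.173,"tz": -0.033,"ax": 0,"ay": 0,"az": 0},
  {"jaw": 1,"tx": -0.077,"ty": -0.173,"tz": -0.033,"ax": 0,"ay": 0,"az": 0},
])

```text
time: 2.1
tool_pos: [0.5016, -0.0844, 0.3296]
ee_rot: [-3.138, -0.003, 3.134]
wrist_force: [-0.1, -0.4, -0.1]
width: 0.0942
```

```bash
python3 - <<'E'
from h import *
o=get_obs();print(o["time"],o["tool_pos"],o["ee_rot"],o["joint_positions"])
p,d=snapshot("wrist");save("w2.png",p,1.25);W=cloud("wrist",d)
np.savez("w2.npz",p=p,d=d,W=W)
for q in("dish_1_mid","gate"):
  for s in silhouettes("wrist",q):
    m=s["pixels"]&(d>0);P=W[m]
    print(q,round(s["confidence"],2),np.round(s["rect"]),np.round(np.median(P,0),3),np.round(np.percentile(P,2,axis=0),3),np.round(np.percentile(P,98,axis=0),3))
E
```

```text
2.1 [ 0.50158434 -0.08442208  0.32959497] [-3.13777447e+00 -2.89362642e-03  3.13446065e+00] [-0.27524147  0.00296262  1.2300392  -0.00471771  1.91036611 -1.84047875]
dish_1_mid 0.68 [193. 118. 237. 161.] [ 0.466 -0.236  0.013] [ 0.441 -0.263  0.008] [ 0.492 -0.209  0.015]
gate 0.88 [485. 164. 539. 203.] [0.504 0.159 0.055] [0.499 0.144 0.01 ] [0.53  0.19  0.083]
gate 0.47 [458. 106. 541. 201.] [0.501 0.151 0.011] [0.425 0.115 0.001] [0.553 0.209 0.081]
```

View pics/w2.png

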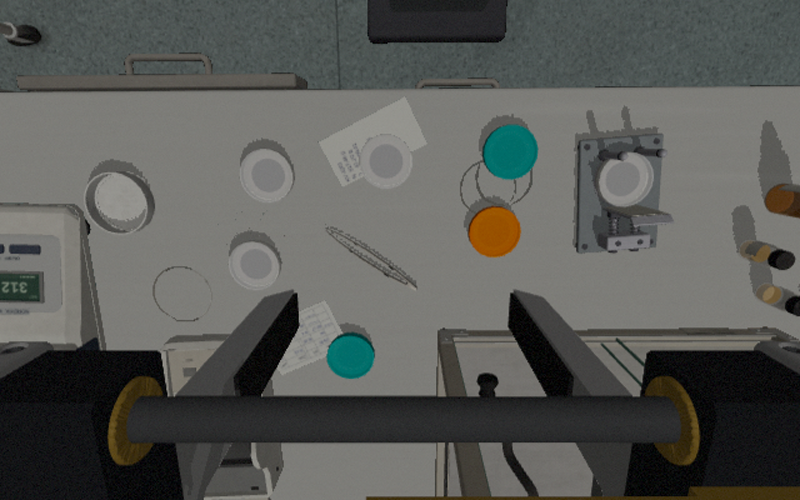

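This wrist view (800 px) shows three clear-lidded white dishes with a grey disc inside: B (386,160) lying on a slip of paper, C (267,174) and A (254,264). D (119,200) is a taller open bowl, so it's a decoy. The carrier is at (620,190), with its gate on the far side at (635,217). Next I'll confirm with an enlarged crop and measure.

```bash
python3 - <<'E'
from h import *
z=np.load("w2.npz");p,d,W=z["p"],z["d"],z["W"]
save("crop1.png",np.hstack([p[80:245,60:350],p[80:245,440:560]]),1.95)
Z=W[...,2]
for n,x,y in(("A",.568,-.262),("B",.449,-.108),("C",.466,-.236),("D",.49,-.41),("car",.47,.157)):
    r=np.hypot(W[...,0]-x,W[...,1]-y)<.045
    bench=np.median(Z[(np.hypot(W[...,0]-x,W[...,1]-y)<.06)&~r&(d>0)])
    m=r&(Z>(.007 if n!="car" else .017))&(Z<.03)
    P=W[m][:,:2].astype(np.float32);c,R_=cv2.minEnclosingCircle(P)
    print(n,len(P),"mec",np.round(c,4),round(R_,4),"mean",P.mean(0).round(4),"z",np.median(Z[m]).round(4),"bench",bench.round(4))
near=(abs(W[...,0]-.49)<.1)&(abs(W[...,1]-.16)<.08)
m=near&(Z>.005)&(Z<.015);P=W[m][:,:2].astype(np.float32)
k=cv2.minAreaRect(P);print("plate",k,np.round(cv2.boxPoints(k),4).tolist())
m=near&(Z>.045)&(W[...,0]<.465);Q=W[m]
l=Q[:,1].mean()
for s in(Q[Q[:,1]<l],Q[Q[:,1]>=l]): print("post",len(s),s.mean(0).round(4),s[:,2].max())
m=near&(Z>.04)&(W[...,0]>.48);print("gate",W[m].min(0).round(4),W[m].max(0).round(4))
E
```

```text
A 1280 mec [ 0.5709 -0.2606] 0.0302 mean [ 0.5701 -0.2597] z 0.0134 bench 0.0001
B 1477 mec [ 0.4509 -0.1029] 0.0299 mean [ 0.4505 -0.1028] z 0.0137 bench 0.4235
C 1468 mec [ 0.466  -0.2372] 0.0302 mean [ 0.4655 -0.2366] z 0.0135 bench 0.0002
D 723 mec [ 0.4962 -0.4134] 0.0406 mean [ 0.4976 -0.4162] z 0.015 bench 0.0001
car 1658 mec [0.4751 0.1596] 0.0406 mean [0.4721 0.16  ] z 0.0242 bench 0.0086
plate ((0.4896816909313202, 0.16235096752643585), (0.1297381967306137, 0.09271074831485748), 4.4404449462890625) [[0.4214000105857849, 0.20350000262260437], [0.428600013256073, 0.11110000312328339], [0.5579000115394592, 0.12120000272989273], [0.5508000254631042, 0.21359999477863312]]
post 55 [0.4446 0.1375 0.0555] 0.061970478419702435
post 68 [0.4415 0.1763 0.055 ] 0.06169872279676075
gate [0.4992 0.143  0.04  ] [0.5112 0.1831 0.0849]
```

View pics/crop1.png

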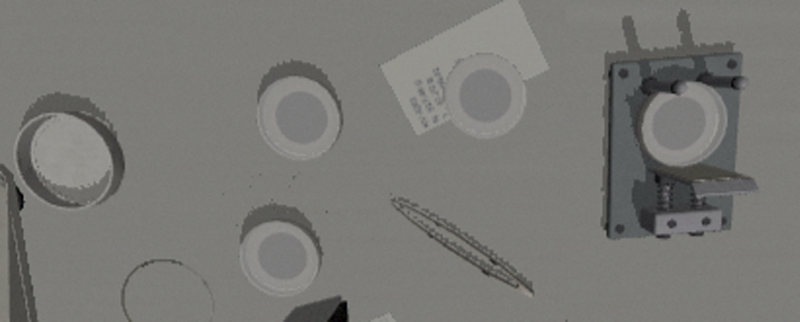

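The crop confirms it: A, B and C match (grey spotted disc, clear lid, r 30 mm, 14 mm high), and D is an empty taller bowl. The carrier axis is about (0.471, 0.160) with yaw about 4.45°. B goes first.

Emit:
step_arm([
  {"jaw": 1,"tx": 0.051,"ty": -0.019,"tz": 0.05,"ax": 0,"ay": 0,"az": -0.085},
  {"jaw": 1,"tx": 0.051,"ty": -0.019,"tz": 0.1,"ax": 0,"ay": 0,"az": -0.085},
  {"jaw": 1,"tx": 0.051,"ty": -0.019,"tz": 0.15,"ax": 0,"ay": 0,"az": -0.085},
  {"jaw": 1,"tx": 0.051,"ty": -0.019,"tz": 0.2,"ax": 0,"ay": 0,"az": -0.085},
  {"jaw": 1,"tx": 0.051,"ty": -0.019,"tz": 0.25,"ax": 0,"ay": 0,"az": -0.085},
  {"jaw": 1,"tx": 0.051,"ty": -0.019,"tz": 0.27,"ax": 0,"ay": 0,"az": -0.085},
  {"jaw": 1,"tx": 0.051,"ty": -0.019,"tz": 0.27,"ax": 0,"ay": 0,"az": -0.085},
])

```text
time: 2.95
tool_pos: [0.4427, -0.0955, 0.0544]
ee_rot: [3.137, -0.015, -3.055]
wrist_force: [0.2, -0.5, 0.3]
width: 0.094
```

```bash
python3 - <<'E'
from h import *
o=get_obs();print(o["time"],o["tool_pos"],o["ee_rot"])
p,d=snapshot("wrist");save("w3.png",p,1.25);W=cloud("wrist",d);Z=W[...,2]
x,y=.4507,-.1029
m=(np.hypot(W[...,0]-x,W[...,1]-y)<.036)&(Z>.009)&(Z<.02)
P=W[m][:,:2].astype(np.float32);print(len(P),cv2.minEnclosingCircle(P),np.median(Z[m]))
delta([x,y,.011],np.pi+.0777)
c=cv2.minEnclosingCircle(P)[0];delta([c[0],c[1],.011],np.pi+.0777)
E
```

```text
2.95 [ 0.44274636 -0.09552085  0.05437688] [ 3.13734835 -0.0150523  -3.05456953]
6302 ((0.4548198878765106, -0.10707370936870575), 0.030262259766459465) 0.01766333241505104
delta t [-0.0049 -0.0067  0.0471] a [ 0.001 -0.009  0.009]
delta t [-0.0087 -0.0112  0.047 ] a [ 0.001 -0.009  0.009]
```

View pics/w3.png

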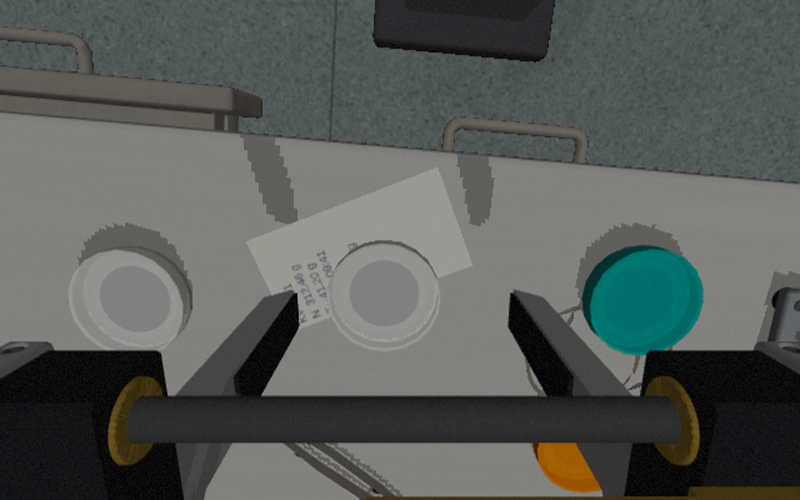

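The dish is between the fingers but about 9 mm left of centre, at (384,293) against about (404). The arm was still moving, so I'll settle it and measure again.

Emit:
step_arm([
  {"jaw": 1,"tx": -0.006,"ty": -0.008,"tz": 0.015,"ax": 0,"ay": -0.009,"az": 0.009},
  {"jaw": 1,"tx": -0.006,"ty": -0.008,"tz": 0.015,"ax": 0,"ay": -0.009,"az": 0.009},
  {"jaw": 1,"tx": -0.006,"ty": -0.008,"tz": 0.015,"ax": 0,"ay": -0.009,"az": 0.009},
])

```text
time: 3.3
tool_pos: [0.4536, -0.1041, 0.0456]
ee_rot: [-3.141, 0.004, -3.063]
wrist_force: [0.3, -1.1, -0.3]
width: 0.0941
```

```bash
cat >> h.py <<'E'
def dish(x,y,zl=.009,zh=.022):
    o=get_obs();print(round(o["time"],2),o["tool_pos"].round(4),o["ee_rot"].round(4),"F",o["wrist_force"].round(2),"w",round(o["width"],4))
    p,d=snapshot("wrist");W=cloud("wrist",d);Z=W[...,2]
    m=(np.hypot(W[...,0]-x,W[...,1]-y)<.037)&(Z>zl)&(Z<zh)
    P=W[m][:,:2].astype(np.float32);c,r=cv2.minEnclosingCircle(P);print(len(P),"c",np.round(c,4),"r",round(r,4),"z",np.median(Z[m]).round(4),"bench",np.median(Z[(abs(Z)<.006)]).round(4))
    return p,d,W,c
E
python3 - <<'E'
from h import *
c=dish(.452,-.1045)[3]
delta([c[0],c[1],.011],np.pi+.0777)
c=dish(.452,-.1045)[3]
delta([c[0],c[1],.011],np.pi+.0777)
E
```

```text
3.3 [ 0.4536 -0.1041  0.0456] [-3.1415  0.0037 -3.063 ] F [ 0.25 -1.09 -0.32] w 0.0941
6852 c [ 0.4519 -0.1057] r 0.0302 z 0.0139 bench 0.0006
delta t [ 0.002  -0.0013  0.0346] a [-0.     0.004  0.001]
3.35 [ 0.4537 -0.1042  0.0456] [-3.1413  0.004  -3.0632] F [0.29 0.28 0.44] w 0.0937
6869 c [ 0.4516 -0.1054] r 0.0303 z 0.0136 bench 0.0004
delta t [ 0.0022 -0.0009  0.0344] a [-0.     0.004  0.001]
```

Emit:
step_arm([
  {"jaw": 1,"tx": 0.002,"ty": -0.001,"tz": 0.02,"ax": 0,"ay": 0.004,"az": 0.001},
  {"jaw": 1,"tx": 0.002,"ty": -0.001,"tz": 0.0345,"ax": 0,"ay": 0.004,"az": 0.001},
  {"jaw": 0.7,"tx": 0.002,"ty": -0.001,"tz": 0.0345,"ax": 0,"ay": 0.004,"az": 0.001},
  {"jaw": 0.5,"tx": 0.002,"ty": -0.001,"tz": 0.0345,"ax": 0,"ay": 0.004,"az": 0.001},
  {"jaw": 0.5,"tx": 0.002,"ty": -0.001,"tz": 0.0345,"ax": 0,"ay": 0.004,"az": 0.001},
  {"jaw": 0.5,"tx": 0.002,"ty": -0.001,"tz": 0.0345,"ax": 0,"ay": 0.004,"az": 0.001},
])

```text
time: 4.0
tool_pos: [0.4526, -0.1057, 0.0121]
ee_rot: [-3.14, 0.002, -3.064]
wrist_force: [1.1, 0.2, -0.2]
width: 0.0653
```

Emit:
step_arm([
  {"jaw": 0.5,"tx": 0.0005,"ty": 0,"tz": 0.0005,"ax": 0,"ay": 0,"az": 0},
  {"jaw": 0.5,"tx": 0.0005,"ty": 0,"tz": 0.0005,"ax": 0,"ay": 0,"az": 0},
  {"jaw": 0.5,"tx": 0.0005,"ty": 0,"tz": 0.0005,"ax": 0,"ay": 0,"az": 0},
])

```text
time: 4.3
tool_pos: [0.4525, -0.1059, 0.0121]
ee_rot: [-3.14, 0.003, -3.064]
wrist_force: [-0.5, 0.1, 1.2]
width: 0.059
```

Emit:
step_arm([
  {"jaw": 0.5,"tx": 0,"ty": 0,"tz": -0.03,"ax": 0,"ay": 0,"az": 0},
  {"jaw": 0.5,"tx": 0,"ty": 0.02,"tz": -0.07,"ax": 0,"ay": 0,"az": 0},
  {"jaw": 0.5,"tx": -0.008,"ty": 0.06,"tz": -0.1,"ax": 0,"ay": 0,"az": 0},
  {"jaw": 0.5,"tx": -0.013,"ty": 0.11,"tz": -0.118,"ax": 0,"ay": 0,"az": 0},
  {"jaw": 0.5,"tx": -0.018,"ty": 0.16,"tz": -0.118,"ax": 0,"ay": 0,"az": 0},
  {"jaw": 0.5,"tx": -0.022,"ty": 0.21,"tz": -0.118,"ax": 0,"ay": 0,"az": 0},
  {"jaw": 0.5,"tx": -0.025,"ty": 0.25,"tz": -0.118,"ax": 0,"ay": 0,"az": 0},
  {"jaw": 0.5,"tx": -0.025,"ty": 0.264,"tz": -0.118,"ax": 0,"ay": 0,"az": 0},
])

```text
time: 5.1
tool_pos: [0.4561, 0.163, 0.1297]
ee_rot: [-3.141, 0.002, -3.06]
wrist_force: [0.3, 0.3, 0.2]
width: 0.0591
```

Emit:
step_arm([
  {"jaw": 0.5,"tx": 0,"ty": 0,"tz": 0,"ax": 0,"ay": 0,"az": 0},
])

```text
time: 5.2
tool_pos: [0.4556, 0.1642, 0.1294]
ee_rot: [-3.141, 0.002, -3.056]
wrist_force: [-0.5, 0.2, 0.2]
width: 0.0593
```

```bash
python3 - <<'E'
from h import *
p,d,W,c=dish(.457,.159,.1,.135)
save("w4.png",p,1.25)
Z=W[...,2]
near=(abs(W[...,0]-.49)<.1)&(abs(W[...,1]-.16)<.08)
m=near&(Z>.06)&(Z<.09)&(W[...,0]>.48);print("gatetop",m.sum(),W[m].min(0).round(4),W[m].max(0).round(4)) if m.sum() else 0
m=near&(Z>.045)&(Z<.065)&(W[...,0]<.465)
for s in(0,1):
    q=W[m&((W[...,1]<.157)==s)]
    if len(q): print("post",len(q),np.median(q,0).round(4))
delta([.4568,.1589,.13],np.pi+.0777)
E
```

```text
5.2 [0.4556 0.1642 0.1294] [-3.1409e+00  1.8000e-03 -3.0563e+00] F [-0.53  0.18  0.15] w 0.0593
9822 c [0.4527 0.1587] r 0.0362 z 0.131 bench 0.0005
gatetop 74 [0.5071 0.1403 0.078 ] [0.5124 0.1515 0.0841]
post 51 [0.4401 0.1755 0.0547]
post 127 [0.4445 0.1366 0.0577]
delta t [-0.0007 -0.0046 -0.0007] a [-0.001  0.002  0.006]
```

View pics/w4.png

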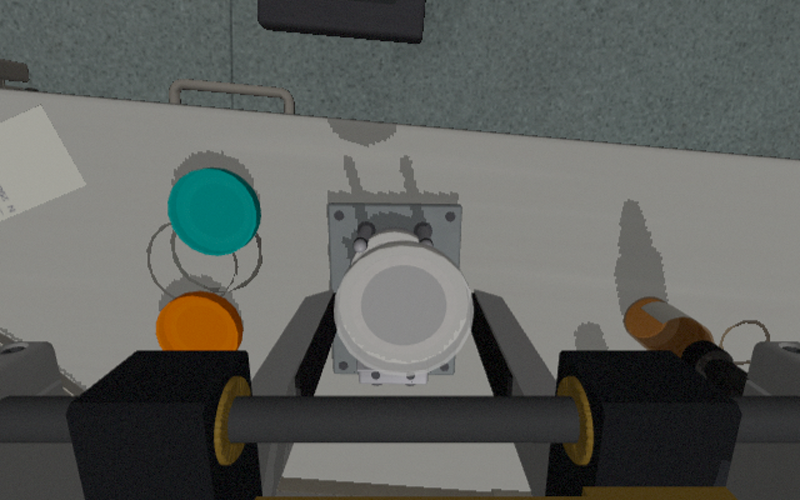

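Emit:
step_arm([
  {"jaw": 0.5,"tx": -0.0005,"ty": -0.0058,"tz": 0,"ax": 0,"ay": 0,"az": 0.006},
  {"jaw": 0.5,"tx": -0.0005,"ty": -0.0058,"tz": 0.025,"ax": 0,"ay": 0,"az": 0.006},
  {"jaw": 0.5,"tx": -0.0005,"ty": -0.0058,"tz": 0.045,"ax": 0,"ay": 0,"az": 0.006},
  {"jaw": 0.5,"tx": -0.0005,"ty": -0.0058,"tz": 0.0525,"ax": 0,"ay": 0,"az": 0.006},
  {"jaw": 0.5,"tx": -0.0005,"ty": -0.0058,"tz": 0.0525,"ax": 0,"ay": 0,"az": 0.006},
])

```text
time: 5.75
tool_pos: [0.456, 0.1558, 0.0756]
ee_rot: [-3.14, -0.001, -3.066]
wrist_force: [0.3, 0.4, -0.1]
width: 0.059
```

Emit:
step_arm([
  {"jaw": 0.5,"tx": -0.006,"ty": 0,"tz": 0,"ax": 0,"ay": 0,"az": 0},
  {"jaw": 0.5,"tx": -0.01,"ty": 0,"tz": 0,"ax": 0,"ay": 0,"az": 0},
  {"jaw": 0.5,"tx": -0.01,"ty": 0,"tz": 0,"ax": 0,"ay": 0,"az": 0},
])

```text
time: 6.05
tool_pos: [0.4675, 0.1565, 0.0767]
ee_rot: [-3.14, 0.001, -3.067]
wrist_force: [0.6, 0.4, 0.3]
width: 0.0593
```

Emit:
step_arm([
  {"jaw": 0.5,"tx": -0.003,"ty": 0.0025,"tz": 0.002,"ax": 0,"ay": 0,"az": 0},
  {"jaw": 0.5,"tx": -0.006,"ty": 0.0025,"tz": 0.002,"ax": 0,"ay": 0,"az": 0},
  {"jaw": 0.5,"tx": -0.009,"ty": 0.0025,"tz": 0.002,"ax": 0,"ay": 0,"az": 0},
  {"jaw": 0.5,"tx": -0.0115,"ty": 0.0025,"tz": 0.002,"ax": 0,"ay": 0,"az": 0},
  {"jaw": 0.5,"tx": -0.0115,"ty": 0.0025,"tz": 0.002,"ax": 0,"ay": 0,"az": 0},
])

```text
time: 6.55
tool_pos: [0.4784, 0.1601, 0.0744]
ee_rot: [-3.14, -0.001, -3.066]
wrist_force: [-1.2, 0.2, -0.3]
width: 0.0592
```

```bash
python3 - <<'E'
from h import *
p,d,W,c=dish(.479,.16,.072,.085)
p2,_=snapshot("scene");save("s5.png",np.hstack([p[120:330,200:440],cv2.resize(p2[190:330,230:390],(240,210))]),1.66)
S=np.array([.4705,.1595]);o=get_obs();v=o["tool_pos"][:2]-S;print("xc,yc",v@[.997,.0777],v@[-.0777,.997])
E
```

```text
6.55 [0.4784 0.1601 0.0744] [-3.1405e+00 -5.0000e-04 -3.0663e+00] F [-1.2   0.16 -0.29] w 0.0592
10987 c [0.479 0.16 ] r 0.0371 z 0.0762 bench 0.0005
xc,yc 0.007780110764161818 -6.565708623183032e-05
```

View pics/s5.png

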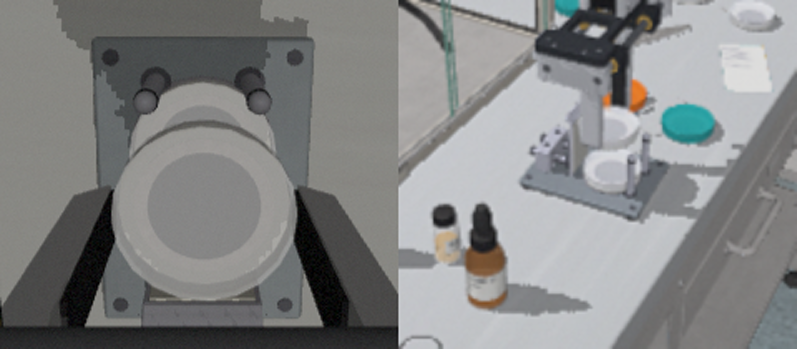

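Emit:
step_arm([
  {"jaw": 0.5,"tx": 0,"ty": 0,"tz": 0.01,"ax": 0,"ay": 0,"az": 0},
  {"jaw": 0.5,"tx": 0,"ty": 0,"tz": 0.02,"ax": 0,"ay": 0,"az": 0},
  {"jaw": 0.5,"tx": 0,"ty": 0,"tz": 0.03,"ax": 0,"ay": 0,"az": 0},
  {"jaw": 0.5,"tx": 0,"ty": 0,"tz": 0.036,"ax": 0,"ay": 0,"az": 0},
  {"jaw": 0.5,"tx": 0,"ty": 0,"tz": 0.036,"ax": 0,"ay": 0,"az": 0},
])

```text
time: 7.15
tool_pos: [0.4773, 0.1597, 0.0369]
ee_rot: [-3.14, -0.003, -3.066]
wrist_force: [-3.1, -0.8, -0.6]
width: 0.0594
```

Emit:
step_arm([
  {"jaw": 0.5,"tx": 0.003,"ty": 0,"tz": 0,"ax": 0,"ay": 0,"az": 0},
  {"jaw": 0.5,"tx": 0.005,"ty": 0,"tz": 0.0005,"ax": 0,"ay": 0,"az": 0},
  {"jaw": 0.5,"tx": 0.005,"ty": 0,"tz": 0.0005,"ax": 0,"ay": 0,"az": 0},
])

```text
time: 7.45
tool_pos: [0.4733, 0.1592, 0.0368]
ee_rot: [-3.14, -0.0, -3.066]
wrist_force: [0.9, -0.7, -1.5]
width: 0.0593
```

Emit:
step_arm([
  {"jaw": 0.8,"tx": 0,"ty": 0,"tz": 0,"ax": 0,"ay": 0,"az": 0},
  {"jaw": 1,"tx": 0,"ty": 0,"tz": 0,"ax": 0,"ay": 0,"az": 0},
  {"jaw": 1,"tx": 0,"ty": 0,"tz": 0,"ax": 0,"ay": 0,"az": 0},
  {"jaw": 1,"tx": 0,"ty": 0,"tz": 0,"ax": 0,"ay": 0,"az": 0},
])

```text
time: 7.85
tool_pos: [0.4735, 0.1593, 0.0371]
ee_rot: [-3.14, 0.0, -3.066]
wrist_force: [1.1, 0.8, 0.6]
width: 0.0877
```

Emit:
step_arm([
  {"jaw": 1,"tx": 0,"ty": 0,"tz": -0.03,"ax": 0,"ay": 0,"az": 0},
  {"jaw": 1,"tx": 0,"ty": 0,"tz": -0.08,"ax": 0,"ay": 0,"az": 0},
  {"jaw": 1,"tx": 0,"ty": 0,"tz": -0.11,"ax": 0,"ay": 0,"az": 0},
  {"jaw": 1,"tx": 0,"ty": 0,"tz": -0.11,"ax": 0,"ay": 0,"az": 0},
])

```text
time: 8.25
tool_pos: [0.4768, 0.1603, 0.1533]
ee_rot: [-3.141, 0.012, -3.066]
wrist_force: [-0.4, 0.1, 0.7]
width: 0.0938
```

```bash
python3 - <<'E'
from h import *
p,d,W,c=dish(.4705,.1595,.034,.042)
save("w6.png",p[100:360,120:520],1.5)
E
```

```text
8.25 [0.4768 0.1603 0.1533] [-3.1415  0.0122 -3.0663] F [-0.44  0.14  0.66] w 0.0938
3826 c [0.4705 0.1597] r 0.037 z 0.036 bench -0.0026
```

View pics/w6.png

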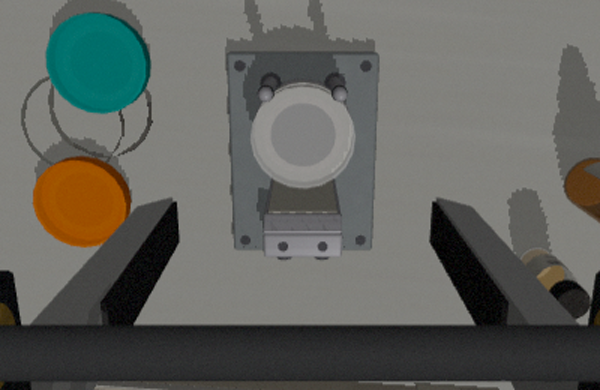

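Dish 2 sits flat against both posts at (302,135) in the crop, top at about 38 mm, and the gate has closed. Now dish C.

Emit:
step_arm([
  {"jaw": 1,"tx": 0.005,"ty": -0.05,"tz": 0,"ax": 0,"ay": 0,"az": 0},
  {"jaw": 1,"tx": 0.01,"ty": -0.1,"tz": 0,"ax": 0,"ay": 0,"az": 0},
  {"jaw": 1,"tx": 0.015,"ty": -0.15,"tz": 0,"ax": 0,"ay": 0,"az": 0},
  {"jaw": 1,"tx": 0.02,"ty": -0.2,"tz": 0,"ax": 0,"ay": 0,"az": 0},
  {"jaw": 1,"tx": 0.025,"ty": -0.25,"tz": 0.02,"ax": 0,"ay": 0,"az": 0},
  {"jaw": 1,"tx": 0.03,"ty": -0.3,"tz": 0.03,"ax": 0,"ay": 0,"az": 0},
  {"jaw": 1,"tx": 0.035,"ty": -0.35,"tz": 0.05,"ax": 0,"ay": 0,"az": 0},
  {"jaw": 1,"tx": 0.041,"ty": -0.398,"tz": 0.06,"ax": 0,"ay": 0,"az": 0},
])

```text
time: 9.1
tool_pos: [0.4631, -0.2318, 0.0888]
ee_rot: [3.139, 0.003, -3.066]
wrist_force: [0.5, 0.6, -0.2]
width: 0.0938
```

```bash
python3 - <<'E'
from h import *
c=dish(.467,-.2385)[3]
delta([.467,-.2385,.045],np.pi+.0777)
E
```

```text
9.1 [ 0.4631 -0.2318  0.0888] [ 3.1392e+00  3.1000e-03 -3.0664e+00] F [ 0.47  0.6  -0.16] w 0.0938
4648 c [ 0.4646 -0.2478] r 0.0303 z 0.0119 bench -0.0013
delta t [-0.0057  0.      0.0419] a [-0.003 -0.001 -0.008]
```

Emit:
step_arm([
  {"jaw": 1,"tx": -0.005,"ty": 0,"tz": 0.03,"ax": 0,"ay": 0,"az": 0},
  {"jaw": 1,"tx": -0.005,"ty": 0,"tz": 0.043,"ax": 0,"ay": 0,"az": 0},
  {"jaw": 1,"tx": -0.005,"ty": 0,"tz": 0.043,"ax": 0,"ay": 0,"az": 0},
  {"jaw": 1,"tx": -0.005,"ty": 0,"tz": 0.043,"ax": 0,"ay": 0,"az": 0},
])

```text
time: 9.55
tool_pos: [0.4661, -0.2375, 0.0435]
ee_rot: [-3.14, -0.002, -3.071]
wrist_force: [0.5, 0.2, -0.1]
width: 0.0943
```

```bash
python3 - <<'E'
from h import *
for i in 1,2:
  c=dish(.466,-.2400)[3]
  delta([c[0],c[1],.012],np.pi+.0777)
E
```

```text
9.55 [ 0.4661 -0.2375  0.0435] [-3.1399e+00 -1.7000e-03 -3.0708e+00] F [ 0.46  0.16 -0.08] w 0.0943
6986 c [ 0.4673 -0.2409] r 0.0303 z 0.0149 bench 0.0017
delta t [-0.0002 -0.0029  0.0326] a [-0.003  0.    -0.007]
9.6 [ 0.4669 -0.2379  0.0446] [-3.1385e+00  1.0000e-04 -3.0706e+00] F [0.2  1.19 0.56] w 0.0939
6906 c [ 0.4669 -0.2406] r 0.0302 z 0.0144 bench 0.0012
delta t [ 0.0005 -0.0022  0.0332] a [-0.004  0.001 -0.007]
```

Emit:
step_arm([
  {"jaw": 1,"tx": 0,"ty": -0.0025,"tz": 0.02,"ax": -0.003,"ay": 0,"az": -0.007},
  {"jaw": 1,"tx": 0,"ty": -0.0025,"tz": 0.033,"ax": -0.003,"ay": 0,"az": -0.007},
  {"jaw": 0.7,"tx": 0,"ty": -0.0025,"tz": 0.033,"ax": -0.003,"ay": 0,"az": -0.007},
  {"jaw": 0.5,"tx": 0,"ty": -0.0025,"tz": 0.033,"ax": -0.003,"ay": 0,"az": -0.007},
  {"jaw": 0.5,"tx": 0,"ty": -0.0025,"tz": 0.033,"ax": -0.003,"ay": 0,"az": -0.007},
  {"jaw": 0.5,"tx": 0,"ty": -0.0025,"tz": 0.033,"ax": -0.003,"ay": 0,"az": -0.007},
  {"jaw": 0.5,"tx": 0,"ty": -0.0025,"tz": 0.033,"ax": -0.003,"ay": 0,"az": -0.007},
  {"jaw": 0.5,"tx": 0,"ty": -0.0025,"tz": 0.033,"ax": -0.003,"ay": 0,"az": -0.007},
])

```text
time: 10.45
tool_pos: [0.4679, -0.241, 0.013]
ee_rot: [-3.14, 0.002, -3.064]
wrist_force: [-0.2, -0.0, 2.4]
width: 0.0591
```

Emit:
step_arm([
  {"jaw": 0.5,"tx": 0,"ty": 0,"tz": 0,"ax": 0,"ay": 0,"az": 0},
])

```text
time: 10.55
tool_pos: [0.4679, -0.2411, 0.0131]
ee_rot: [-3.14, 0.002, -3.064]
wrist_force: [0.2, 0.2, 0.2]
width: 0.0592
```

Emit:
step_arm([
  {"jaw": 0.5,"tx": 0,"ty": 0,"tz": -0.03,"ax": 0,"ay": 0,"az": 0},
  {"jaw": 0.5,"tx": 0,"ty": 0.02,"tz": -0.07,"ax": 0,"ay": 0,"az": 0},
  {"jaw": 0.5,"tx": -0.004,"ty": 0.06,"tz": -0.1,"ax": 0,"ay": 0,"az": 0},
  {"jaw": 0.5,"tx": -0.008,"ty": 0.11,"tz": -0.117,"ax": 0,"ay": 0,"az": 0},
  {"jaw": 0.5,"tx": -0.012,"ty": 0.16,"tz": -0.117,"ax": 0,"ay": 0,"az": 0},
  {"jaw": 0.5,"tx": -0.015,"ty": 0.21,"tz": -0.117,"ax": 0,"ay": 0,"az": 0},
  {"jaw": 0.5,"tx": -0.02,"ty": 0.26,"tz": -0.117,"ax": 0,"ay": 0,"az": 0},
  {"jaw": 0.5,"tx": -0.02,"ty": 0.3,"tz": -0.117,"ax": 0,"ay": 0,"az": 0},
])

```text
time: 11.35
tool_pos: [0.464, 0.0619, 0.1297]
ee_rot: [-3.14, 0.003, -3.063]
wrist_force: [-0.1, -0.2, 0.5]
width: 0.0591
```

Emit:
step_arm([
  {"jaw": 0.5,"tx": 0,"ty": 0.04,"tz": 0,"ax": 0,"ay": 0,"az": 0},
  {"jaw": 0.5,"tx": 0,"ty": 0.08,"tz": 0,"ax": 0,"ay": 0,"az": 0},
  {"jaw": 0.5,"tx": 0,"ty": 0.097,"tz": 0,"ax": 0,"ay": 0,"az": 0},
  {"jaw": 0.5,"tx": 0,"ty": 0.097,"tz": 0,"ax": 0,"ay": 0,"az": 0},
  {"jaw": 0.5,"tx": 0,"ty": 0.097,"tz": 0,"ax": 0,"ay": 0,"az": 0},
])

```text
time: 11.85
tool_pos: [0.4562, 0.1583, 0.1294]
ee_rot: [-3.139, 0.003, -3.062]
wrist_force: [-1.0, -0.7, -0.2]
width: 0.0592
```

Emit:
step_arm([
  {"jaw": 0.5,"tx": 0,"ty": 0,"tz": 0.025,"ax": 0,"ay": 0,"az": 0},
  {"jaw": 0.5,"tx": 0,"ty": 0,"tz": 0.045,"ax": 0,"ay": 0,"az": 0},
  {"jaw": 0.5,"tx": 0,"ty": 0,"tz": 0.053,"ax": 0,"ay": 0,"az": 0},
  {"jaw": 0.5,"tx": 0,"ty": 0,"tz": 0.053,"ax": 0,"ay": 0,"az": 0},
  {"jaw": 0.5,"tx": -0.007,"ty": 0,"tz": 0.053,"ax": 0,"ay": 0,"az": 0},
  {"jaw": 0.5,"tx": -0.01,"ty": 0,"tz": 0.053,"ax": 0,"ay": 0,"az": 0},
  {"jaw": 0.5,"tx": -0.01,"ty": 0,"tz": 0.053,"ax": 0,"ay": 0,"az": 0},
])

```text
time: 12.55
tool_pos: [0.4678, 0.1591, 0.0776]
ee_rot: [-3.139, 0.005, -3.063]
wrist_force: [-0.4, 0.7, 0.3]
width: 0.0589
```

Emit:
step_arm([
  {"jaw": 0.5,"tx": -0.003,"ty": 0,"tz": 0.002,"ax": 0,"ay": 0,"az": 0},
  {"jaw": 0.5,"tx": -0.006,"ty": 0,"tz": 0.002,"ax": 0,"ay": 0,"az": 0},
  {"jaw": 0.5,"tx": -0.009,"ty": 0,"tz": 0.002,"ax": 0,"ay": 0,"az": 0},
  {"jaw": 0.5,"tx": -0.011,"ty": 0,"tz": 0.002,"ax": 0,"ay": 0,"az": 0},
  {"jaw": 0.5,"tx": -0.011,"ty": 0,"tz": 0.002,"ax": 0,"ay": 0,"az": 0},
  {"jaw": 0.5,"tx": -0.011,"ty": 0,"tz": 0.002,"ax": 0,"ay": 0,"az": 0},
])

```text
time: 13.15
tool_pos: [0.4783, 0.16, 0.0754]
ee_rot: [-3.139, 0.004, -3.063]
wrist_force: [-2.1, -0.3, -0.2]
width: 0.0593
```

```bash
python3 - <<'E'
from h import *
p,d,W,c=dish(.479,.16,.073,.086)
save("w7.png",p[120:330,200:440],2)
S=np.array([.4705,.1595]);o=get_obs();v=o["tool_pos"][:2]-S;print("xc,yc",v@[.997,.0777],v@[-.0777,.997],o["wrist_force"])
E
```

```text
13.15 [0.4783 0.16   0.0754] [-3.1394  0.0041 -3.0626] F [-2.14 -0.34 -0.17] w 0.0593
10962 c [0.4791 0.16  ] r 0.037 z 0.0764 bench 0.0005
xc,yc 0.007883189182268019 -0.00014573319936060126 [-3.05929983 -0.73387201  0.36196795]
```

View pics/w7.png

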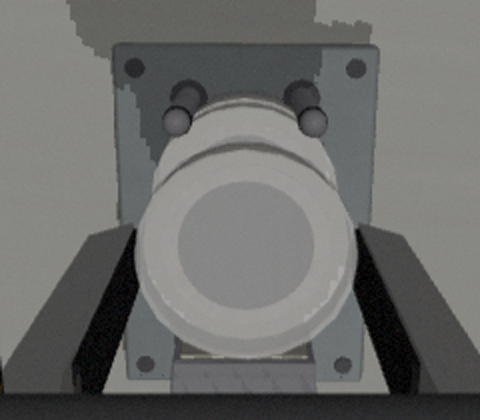

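The gate is pushed back (about 2–3 N), the dish is clear of both posts, and the stack below is in place.

Emit:
step_arm([
  {"jaw": 0.5,"tx": 0,"ty": 0,"tz": 0.009,"ax": 0,"ay": 0,"az": 0},
  {"jaw": 0.5,"tx": 0,"ty": 0,"tz": 0.017,"ax": 0,"ay": 0,"az": 0},
  {"jaw": 0.5,"tx": 0,"ty": 0,"tz": 0.0225,"ax": 0,"ay": 0,"az": 0},
  {"jaw": 0.5,"tx": 0,"ty": 0,"tz": 0.0225,"ax": 0,"ay": 0,"az": 0},
  {"jaw": 0.5,"tx": 0,"ty": 0,"tz": 0.0225,"ax": 0,"ay": 0,"az": 0},
])

```text
time: 13.7
tool_pos: [0.4778, 0.1597, 0.0522]
ee_rot: [-3.139, 0.002, -3.063]
wrist_force: [-1.7, 0.7, -0.8]
width: 0.059
```

Bottom is about 39 mm, just above the 38 mm stack top. I'll ease the dish back toward the posts, touch down and release.

Emit:
step_arm([
  {"jaw": 0.5,"tx": 0.003,"ty": 0,"tz": 0,"ax": 0,"ay": 0,"az": 0},
  {"jaw": 0.5,"tx": 0.0055,"ty": 0,"tz": 0.001,"ax": 0,"ay": 0,"az": 0},
  {"jaw": 0.5,"tx": 0.0055,"ty": 0,"tz": 0.001,"ax": 0,"ay": 0,"az": 0},
])

```text
time: 14.0
tool_pos: [0.4738, 0.1594, 0.052]
ee_rot: [-3.139, 0.007, -3.063]
wrist_force: [2.1, 0.3, -1.1]
width: 0.0593
```

Emit:
step_arm([
  {"jaw": 0.8,"tx": 0,"ty": 0,"tz": 0,"ax": 0,"ay": 0,"az": 0},
  {"jaw": 1,"tx": 0,"ty": 0,"tz": 0,"ax": 0,"ay": 0,"az": 0},
  {"jaw": 1,"tx": 0,"ty": 0,"tz": 0,"ax": 0,"ay": 0,"az": 0},
  {"jaw": 1,"tx": 0,"ty": 0,"tz": 0,"ax": 0,"ay": 0,"az": 0},
])

```text
time: 14.4
tool_pos: [0.4739, 0.1595, 0.052]
ee_rot: [-3.139, 0.007, -3.063]
wrist_force: [-0.4, -0.4, -0.1]
width: 0.0881
```

Emit:
step_arm([
  {"jaw": 1,"tx": 0,"ty": 0,"tz": -0.03,"ax": 0,"ay": 0,"az": 0},
  {"jaw": 1,"tx": 0,"ty": 0,"tz": -0.08,"ax": 0,"ay": 0,"az": 0},
  {"jaw": 1,"tx": 0,"ty": -0.02,"tz": -0.13,"ax": 0,"ay": 0,"az": 0},
  {"jaw": 1,"tx": 0,"ty": -0.06,"tz": -0.16,"ax": 0,"ay": 0,"az": 0},
  {"jaw": 1,"tx": 0,"ty": -0.08,"tz": -0.16,"ax": 0,"ay": 0,"az": 0},
  {"jaw": 1,"tx": 0,"ty": -0.08,"tz": -0.16,"ax": 0,"ay": 0,"az": 0},
  {"jaw": 1,"tx": 0,"ty": -0.08,"tz": -0.16,"ax": 0,"ay": 0,"az": 0},
])

```text
time: 15.1
tool_pos: [0.4788, 0.0801, 0.2117]
ee_rot: [-3.14, 0.006, -3.064]
wrist_force: [0.1, 1.1, -0.4]
width: 0.0938
```

```bash
python3 - <<'E'
from h import *
p,d,W,c=dish(.4705,.1595,.046,.0575)
q,e=snapshot("scene")
save("f.png",np.hstack([p[60:300,300:640],cv2.resize(q[190:340,200:412],(340,240))]),1.15)
Z=W[...,2]
m=(np.hypot(W[...,0]-.5709,W[...,1]+.262)<.034)&(Z>.009)&(Z<.02);P=W[m][:,:2].astype(np.float32)
if len(P): print("A",len(P),cv2.minEnclosingCircle(P))
top=(np.hypot(W[...,0]-.474,W[...,1]-.16)<.02)&(d>0)
a=np.c_[W[top][:,:2],np.ones(top.sum())];k=np.linalg.lstsq(a,Z[top],rcond=None)[0];print("top plane slope",k[:2].round(3),"z",np.median(Z[top]))
q,e=snapshot("top");T=cloud("top",e)
for n in("dropper_mid","vial_a_mid"):
  for s in silhouettes("top",n):print(n,s["confidence"],s["rect"],np.median(T[s["pixels"]],0).round(3))
E
```

```text
15.1 [0.4788 0.0801 0.2117] [-3.1401  0.006  -3.0637] F [ 0.14  1.07 -0.36] w 0.0938
3062 c [0.4705 0.1593] r 0.0368 z 0.0528 bench 0.0
A 1923 ((0.5717026591300964, -0.26295197010040283), 0.030939901247620583)
top plane slope [0.004 0.018] z 0.05265134770675489
dropper_mid 0.69 [216.5, 211.1, 227.9, 222.7] [0.491 0.344 0.054]
```

View pics/f.png

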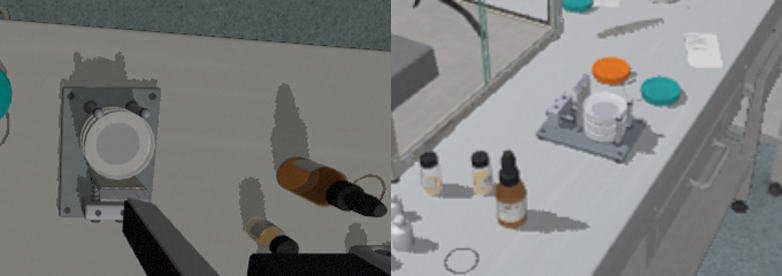

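```bash
python3 -c "
from bench import *
print(close_job(), get_obs()['time'])"
```

```text
the job is handed in; nothing more can be done
the job is handed in; nothing more can be done
```

I added two loose dishes to the carrier, so with the one already there the stack is three high. I handed the job in at about 15.2 s of the 54 s. Each dish pushed the gate back with its edge, was lowered flat onto the stack and released, and the gate closed behind it.

**Stack:** In the last wrist picture it stands between posts and gate, with its top level to about 1°. Its top measured 52.7 mm above the bench, against 52 mm for the black rings.

**Spare dish:** It still lies flat on the bench within 2 to 3 mm of where I first measured it, which is about the camera error. The open bowl and the coloured look-alikes were not touched.

**Bystanders:** The dropper bottle's measured position had not changed, and both vials stand upright in the last scene picture. The network did not find the vials in the final top picture, so I checked them by eye only.

**Other limits of the checks:** I did not measure the gate position directly; it looks closed in the pictures. The gripper was about 0.2 m above the bench and touching nothing at hand-in. Some camera fits taken while the arm was still moving were off by 3 to 10 mm, so I settled the arm and measured again before each grasp.

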